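# Top dish off the taller pile

### The job

Take only the top dish off the taller of the two piles of small blue dishes and set it down upright near the middle of the ochre cutting board, ready for the cut carrot. Set it down rather than dropping it, and leave the other dishes stacked where they stand.

Things in the scene. Friction and masses are not known exactly. Their poses are not given: they have to be found in the camera images.
- tall_top: the dish to move: top of the pile of three, the taller pile (rim 94 mm above the table). A round blue ceramic dish with a white rim, 42 mm high, open on top: solid foot 44 mm across up to 16 mm, above it an upright wall 58 mm across, 3.5 mm thick. Origin: centre of the underside; z up. 0.08 to 0.17 kg.
- tall_middle: the middle dish of the pile of three, directly under the top one; stays. same dish as tall_top (see there). In a pile the foot drops 16 mm into the dish below with 4 mm play all round and the step rests loosely on its rim, so each dish adds 26 mm and shows 26 mm of its upright wall.
- short_top: the top dish of the pile of two, the shorter pile (its rim is 68 mm above the table); stays. Which pile stands left or right varies. same dish as tall_top (see there). 
- board: flat ochre cutting board fixed to the table, 430 mm along its own x, 245 mm along its own y, 20 mm thick. Origin: centre of its underside, so its working face is 20 mm above. Its middle is clear; a few carrot pieces up to 41 mm high lie at its far end, more than 110 mm along its +x from the centre.
Things that resemble listed ones, but are neither listed nor needed, are in the scene too. Leave any red or yellow look-alike of the short_top alone.

How it is judged:
On the way:
1. the top dish is lifted clear of the taller pile (height (world z) of tall_top above 0.1 m and distance of each of tall_middle, short_top from where it was at the start of the episode below 0.02 m and angle between each of tall_middle, short_top's own z axis and vertical below 0.17 rad), for 0.1 s.
At the end, for the whole second after the job is handed in: The top dish stands at rest, upright (10 degrees), on the board, its centre within 70 mm (along the board) and 60 mm (across) of the board's centre; the dish that was under it and the shorter pile's top dish are upright (10 degrees) and within 20 mm of where they started (x of tall_top in the frame of board between -0.07 and 0.07 m and y of tall_top in the frame of board between -0.06 and 0.06 m and z of tall_top in the frame of board between 0.014 and 0.026 m and angle between each of tall_top, tall_middle, short_top's own z axis and vertical below 0.17 rad and distance of each of tall_middle, short_top from where it was at the start of the episode below 0.02 m and linear speed of tall_top below 0.02 m/s); the robot touches nothing.
It fails at once if another dish is lifted or shifted by more than 30 mm (distance of any of tall_middle, short_top from where it was at the start of the episode above 0.03 m).
It fails at once if the dish is dropped (moves faster than 0.6 m/s, a fall of about 18 mm, while nothing holds it) (linear speed of tall_top above 0.6 m/s and contact force between the fingers and tall_top below 0.1 N).
It also fails if it takes over 48 s, if anything falls off the work surface, if the arm or the gripper's body presses on something with over 40 N, if the wrist force passes 120 N, or if a joint passes its speed limit or range.

### The arm

A 6-joint arm with a two-finger parallel gripper is mounted at the origin on a cart in front of the work surface, level with it; the furniture and walls round the work are solid. World frame = base frame: x ahead of the robot, y to its left, z up, the work surface at z = 0. Lengths are in m, angles in rad, forces in N, time in s.
With the tool pointing down it reaches from about 0.275 to 0.975 m from the base axis. Payload 8.4 kg.
Tool frame: the origin (TCP) lies between the finger pads; the fingertips stand 22 mm ahead of it and the grasp point (between the pads) lies 3 mm ahead of it; z points along the fingers, y is the line along which they close (so a half turn about z gives the same grasp; the last joint's range is limited). The gripper opens to 92 mm and grips with 3 to 60 N. Pads are 20 mm wide; open, the fingers measure 128 mm over their backs; the gripper's body (75 mm by 189 mm) begins 69 mm behind the grasp point.
Start: joints at [1.33, 0.353, 1.633, -0, 1.155, -0.002], TCP at [0.148, 0.607, 0.202] pointing down, gripper open.
Joint ranges: [-2.63, 2.63], [-0.92, 2.1], [0.06, 2.66], [-1.3, 4.44], [0, 2.69], [-3.02, 3.02]. Speed limits (rad/s): [2.22, 2.22, 2.79, 3.14, 3.14, 3.14].

### API

Orientations are given as a unit quaternion [w, x, y, z].
In Python, from workcell import monitor, imaging, order gives the robot as it stands.
- The arm moves only by the tool step_arm, never from a script. Its argument "rows" is a list of rows, each a list of 3 entries, a list of its own where there are three numbers: the turn, a rotation vector about the tool's x, y, z in degrees, then the shift along the tool's x, y, z in mm, then the gripper's target within -1 to 1 (shut at 1, half-way at 0, fully open at -1). In form: [[[wx, wy, wz], [dx, dy, dz], gripper], ...]. A call has 1 to 12 rows; each row is the pose to reach, as a shift and turn from the pose commanded when the call began, along the tool's axes at that moment; what a row does not reach only later rows make up. A row lasts 1/8 s, in which the tool goes at most 62.5 mm and 10.7 degrees, less where a joint would pass 70% of its speed; a pose out of reach is approached as far as the arm can. A call with a gripper value outside its range is refused whole. The fingers move at their own pace and stop on an object; "squeeze" is the grip in N (left out, the last holds). Time passes only in rows, so rows that repeat a pose let the fingers close. It gives the time, the measured TCP pose, the force, the opening and the grip force at its end, in the units of the state.
- monitor.get_obs(): the state, without advancing time (a new reading comes with each control period).
- imaging.get_image(name): name is "side" or "top"; returns the picture (384x512x3 uint8, red, green, blue); there is no depth.
- imaging.get_calibration(name): a dict with "fx", "fy", "cx", "cy" (pixels), "origin" and "attitude" of the camera in the world. Camera axes: x right, y down, z forward; pixel columns grow to the right and rows downward; lengths in m; the calibration is good to about 2 mm. A picture is of the moment at which its call begins. get_calibration takes no time and is no camera call.
- order.close_job(): hands the job in; it is judged then, once.
The state is a dict: "clock": time; "joint_positions": joint angles; "dq": joint speeds; "joint_torque": joint torques, N m; "ee_pos": TCP position; "ee_rot": TCP orientation; "wrist_force": force on the tool from outside, world axes, zero at the start; "moment": the same for the moment, N m; "gripper_width": finger opening in m; "gripper_force": force on a finger pad.
Only numpy, scipy, OpenCV 4.12 (cv2) and the standard library are available. Lean on these libraries where they do the work, as an engineer would, in place of code of your own. Each camera call takes 0.05 s, during which the arm holds its last target. There are 200 camera calls.

## Working session

There is one attempt and no reset: what is moved stays moved. The work goes in short steps, Python scripts to look and compute and a tool call to move; the robot and the scene stay as the last step left them, time stands still between calls to the robot, and variables do not carry over. Pictures are saved under pics/ and viewed, at most 10 in all, crops included, and the job is handed in when it is done.

Besides the shell and the picture viewer there is one more tool, called after "Emit:" as name([rows], argument=value, ...), one row to a line, values as JSON. step_arm: Moves the arm, as the interface text tells. Its arguments: {"type":"object","properties":{"rows":{"type":"array"},"squeeze":{"type":"number"}},"required":["rows"]}

```bash
mkdir -p pics
python3 - <<'E'
from workcell import monitor, imaging, order
import cv2
for n in("side","top"):
    cv2.imwrite(f"pics/{n}0.png",imaging.get_image(n)[:,:,::-1]); print(n,imaging.get_calibration(n))
o=monitor.get_obs(); print(o)
E
```

```text
side {'fx': 359.9783379030447, 'fy': 359.9783379030447, 'cx': 264.14440504857595, 'cy': 193.58802850370063, 'origin': array([ 0.46574729, -0.83304719,  0.54149058]), 'attitude': array([-0.49826856,  0.86665022, -0.01679011,  0.01907671])}
top {'fx': 418.11551311943737, 'fy': 418.11551311943737, 'cx': 255.42821306229231, 'cy': 197.25393594598265, 'origin': array([ 0.30423384, -0.04522204,  1.28237979]), 'attitude': array([ 0.04814144, -0.69625364,  0.71298339, -0.06758669])}
{'clock': 0.1, 'joint_positions': array([ 1.32955410e+00,  3.53579986e-01,  1.63405235e+00,  6.36131560e-06,
        1.15517043e+00, -2.42745786e-03]), 'dq': array([ 0.00116257, -0.00183472, -0.00150045,  0.00025502,  0.00039566,
       -0.00030898]), 'joint_torque': array([-2.66960451e-04, -5.94904447e+01, -3.34929693e+01,  6.97935093e-02,
        1.83556136e-02, -3.68017356e-05]), 'ee_pos': array([0.14775209, 0.60682351, 0.20184125]), 'ee_rot': array([-7.64220498e-05,  1.19125088e-01,  9.92879070e-01, -6.00216191e-04]), 'wrist_force': array([ 0.36948949, -0.70970726,  0.32243231]), 'moment': array([ 0.04287616,  0.06574055, -0.0099292 ]), 'gripper_force': 0.0, 'gripper_width': 0.0918936627778996}
```

View pics/top0.png

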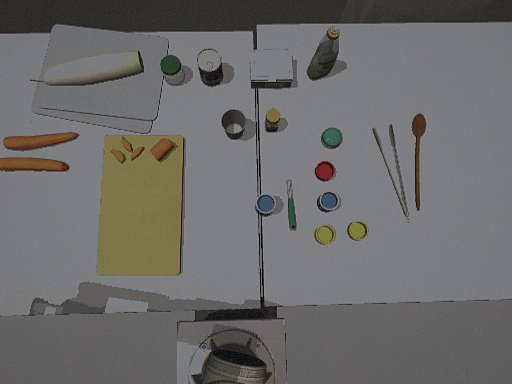

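View pics/side0.png

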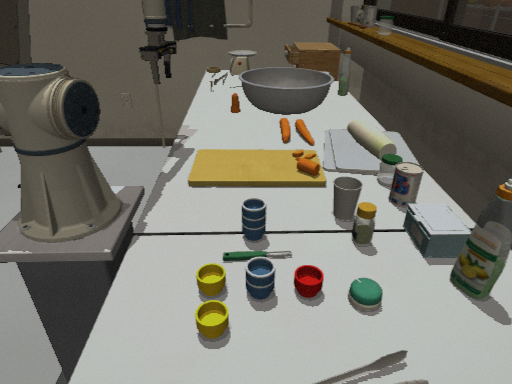

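The top view shows blue piles at about (265,204) and (329,201), with the board centre near (142,205). In the side view the pile at (254,218) is the taller one, with three bands, and the pile at (260,278) has two.

```bash
cat > h.py <<'E'
import numpy as np
from scipy.spatial.transform import Rotation as R
from workcell import imaging
def ray(n,u,v):
    c=imaging.get_calibration(n); q=np.array(c['attitude'])
    d=R.from_quat(q[[1,2,3,0]]).apply([(u-c['cx'])/c['fx'],(v-c['cy'])/c['fy'],1]); return c['origin'],d
def pos(n,u,v,z):
    o,d=ray(n,u,v); return (o+d*(z-o[2])/d[2]).round(4)
E
python3 - <<'E'
import cv2,numpy as np
from h import *
a=cv2.imread('pics/top0.png')[180:230,240:290];b=cv2.imread('pics/side0.png')[190:250,225:285]
f=lambda i:cv2.resize(i,(400,400),interpolation=cv2.INTER_CUBIC)
cv2.imwrite('pics/c0.png',np.hstack([f(a),f(b)]))
print(pos('top',265,204,.094),pos('side',254,204,.094),pos('top',329,201,.068),pos('side',260,266,.068))
print([pos('top',u,v,.02) for u,v in((104,136),(184,136),(181,274),(98,274))])
print([pos('side',u,v,.02) for u,v in((195,150),(320,150),(324,178),(191,178))])
E
```

```text
[ 0.4801 -0.1076  0.094 ] [ 0.4838 -0.1131  0.094 ] [ 0.4887 -0.2984  0.068 ] [ 0.4911 -0.2996  0.068 ]
[array([0.7156, 0.3829, 0.02  ]), array([0.7113, 0.1353, 0.02  ]), array([0.2873, 0.1433, 0.02  ]), array([0.2937, 0.3865, 0.02  ])]
[array([0.2827, 0.3798, 0.02  ]), array([0.7373, 0.3752, 0.02  ]), array([0.7096, 0.1554, 0.02  ]), array([0.2958, 0.1624, 0.02  ])]
```

View pics/c0.png

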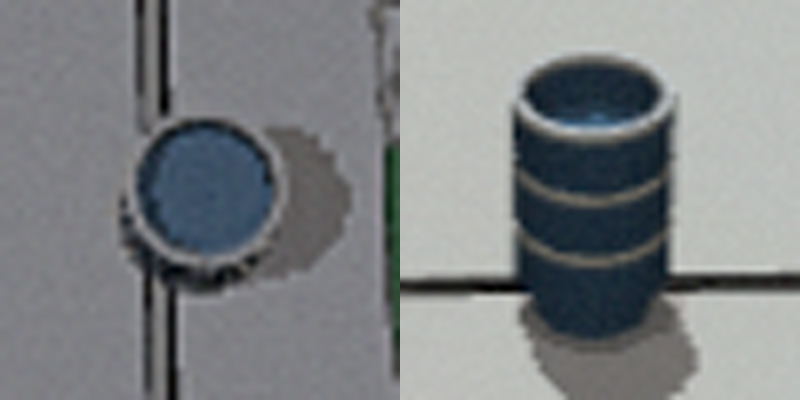

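The rim centre of the tall pile is at top (265.4,203.2) and side (253.7,203.9), which puts it at about (0.483,-0.111). The board centre is about (0.502,0.264). First I'll move above the pile.

Emit:
step_arm([
  [[0, 0, 0], [-62, -77, 0], -1],
  [[0, 0, 0], [-93, -116, 0], -1],
  [[0, 0, 0], [-124, -155, 0], -1],
  [[0, 0, 0], [-155, -193, 0], -1],
  [[0, 0, 0], [-186, -232, 0], -1],
  [[0, 0, 0], [-217, -271, 0], -1],
  [[0, 0, 0], [-248, -309, 0], -1],
  [[0, 0, 0], [-279, -348, 0], -1],
  [[0, 0, 0], [-310, -387, 0], -1],
  [[0, 0, 0], [-341, -426, 0], -1],
  [[0, 0, 0], [-372, -464, 0], -1],
  [[0, 0, 0], [-403, -503, 0], -1],
], squeeze=12)

```text
clock: 1.6
ee_pos: [0.4208, 0.0216, 0.2025]
ee_rot: [0.0, 0.119, 0.993, 0.0]
wrist_force: [0.2, 0.6, 0.7]
gripper_width: 0.0914
gripper_force: 0.0
```

Emit:
step_arm([
  [[0, 0, 0], [-30, -38, 0], -1],
  [[0, 0, 0], [-60, -75, 0], -1],
  [[0, 0, 0], [-80, -100, 0], -1],
  [[0, 0, 0], [-92, -115, 0], -1],
  [[0, 0, 0], [-92, -115, 0], -1],
  [[0, 0, 0], [-92, -115, 0], -1],
])

```text
clock: 2.35
ee_pos: [0.482, -0.1094, 0.2023]
ee_rot: [-0.0, 0.119, 0.993, 0.0]
wrist_force: [0.4, -0.5, -0.1]
gripper_width: 0.0918
gripper_force: 0.0
```

Emit:
step_arm([
  [[0, 0, 0], [0, -1, 25], -1],
  [[0, 0, 0], [0, -1, 50], -1],
  [[0, 0, 0], [0, -1, 70], -1],
  [[0, 0, 0], [0, -1, 85], -1],
  [[0, 0, 0], [0, -1, 97], -1],
  [[0, 0, 0], [0, -1, 105], -1],
  [[0, 0, 0], [0, -1, 109], -1],
  [[0, 0, 0], [0, -1, 109], -1],
  [[0, 0, 0], [0, -1, 109], -1],
])

```text
clock: 3.48
ee_pos: [0.4827, -0.1114, 0.0938]
ee_rot: [0.0, 0.119, 0.993, -0.0]
wrist_force: [-0.3, 0.7, 1.1]
gripper_width: 0.092
gripper_force: 0.0
```

Run:
```python
from workcell import imaging
import cv2,numpy as np
a=imaging.get_image('top')[160:260,215:315,::-1];b=imaging.get_image('side')[140:260,195:315,::-1]
f=lambda i:cv2.resize(i,(400,400),interpolation=cv2.INTER_CUBIC)
cv2.imwrite('pics/c1.png',np.hstack([f(a),f(b)]))
```

```text
(no output)
```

View pics/c1.png

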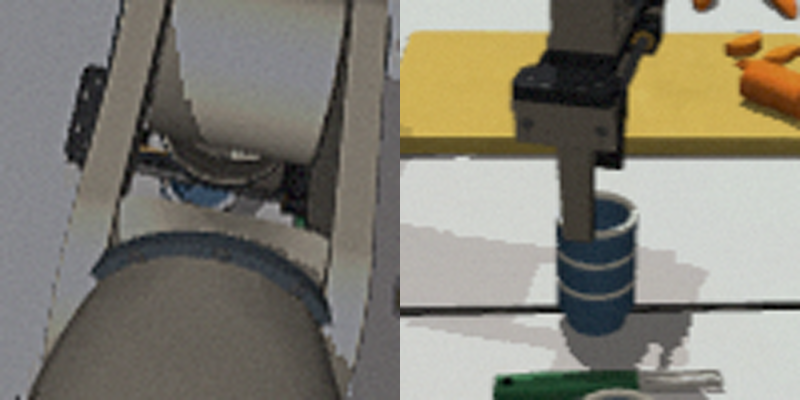

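The side view shows the near finger standing in front of the top dish. Its tip (row 240 in the crop) is above the joint line to the middle dish (row 262), and its offset matches the tilt of the closing axis. Next I'll close the gripper.

Emit:
step_arm([
  [[0, 0, 0], [0, 0, 0], 0.1],
  [[0, 0, 0], [0, 0, 0], 0.2],
  [[0, 0, 0], [0, 0, 0], 0.3],
  [[0, 0, 0], [0, 0, 0], 0.4],
  [[0, 0, 0], [0, 0, 0], 0.6],
  [[0, 0, 0], [0, 0, 0], 1],
  [[0, 0, 0], [0, 0, 0], 1],
  [[0, 0, 0], [0, 0, 0], 1],
], squeeze=12)

```text
clock: 4.58
ee_pos: [0.4824, -0.1113, 0.0935]
ee_rot: [0.0, 0.119, 0.993, 0.0]
wrist_force: [0.4, -0.8, 0.1]
gripper_width: 0.0141
gripper_force: 0.0
```

Run:
```python
from workcell import imaging
import cv2,numpy as np
a=imaging.get_image('top')[160:260,215:315,::-1];b=imaging.get_image('side')[170:250,215:295,::-1]
f=lambda i:cv2.resize(i,(400,400),interpolation=cv2.INTER_CUBIC)
cv2.imwrite('pics/c2.png',np.hstack([f(a),f(b)]))
```

```text
(no output)
```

View pics/c2.png

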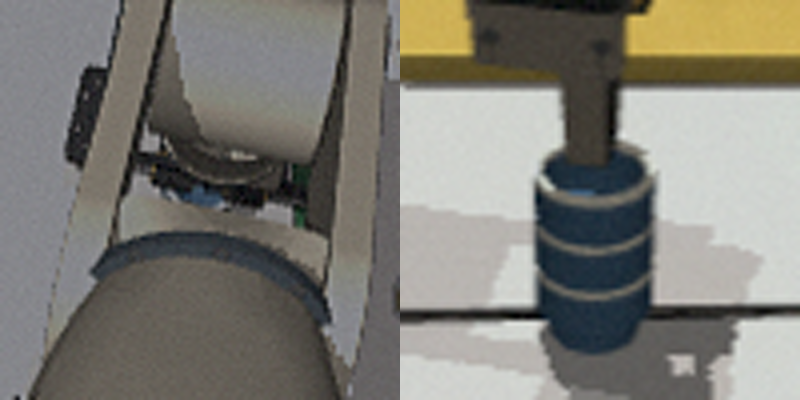

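Run:
```python
from h import *
from workcell import monitor
def atY(u,v,y):
    o,d=ray('side',u,v); return (o+d*(y-o[1])/d[1]).round(4)
for y in(-.112,-.12,-.13): print('closed tip',atY(252,203,y))
for y in(-.155,-.165,-.175): print('open tip',atY(195+.3*176,140+.3*240,y))
o=monitor.get_obs();print(o['ee_pos'],o['joint_positions'],o['gripper_width'])
```

```text
closed tip [ 0.4792 -0.112   0.0962]
closed tip [ 0.479  -0.12    0.1011]
closed tip [ 0.4788 -0.13    0.1073]
open tip [ 0.4689 -0.155   0.0991]
open tip [ 0.4689 -0.165   0.1057]
open tip [ 0.4688 -0.175   0.1122]
[ 0.48235662 -0.11125304  0.09348145] [-2.29706649e-01  2.94732540e-01  2.00423661e+00 -7.55137385e-06
  8.42664084e-01 -1.56169814e+00] 0.005892678366513504
```

Run:
```python
from workcell import imaging
import cv2,numpy as np
b=imaging.get_image('side')[60:250,160:350,::-1]
cv2.imwrite('pics/c3.png',cv2.resize(b,(590,590),interpolation=cv2.INTER_CUBIC))
```

```text
(no output)
```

View pics/c3.png

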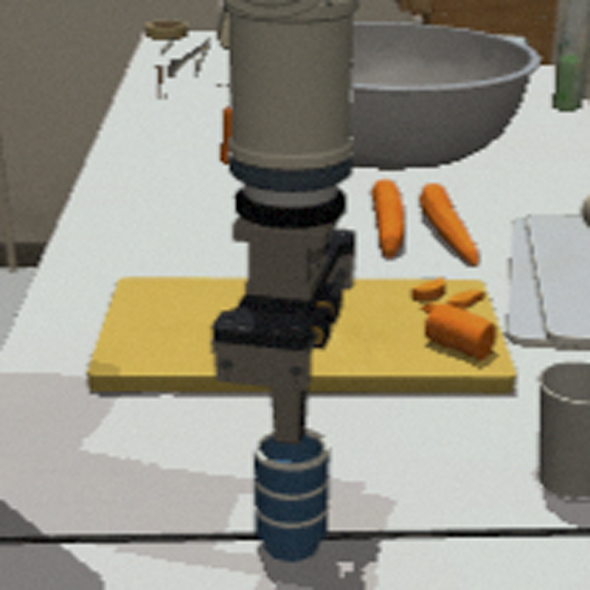

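The fingers closed above the rim. The side view puts the tips at z of roughly 0.10–0.11, although the TCP reads 0.0935, so the tool reads about 30 mm low. I'll reopen, lower by part of that and look again.

Emit:
step_arm([
  [[0, 0, 0], [0, 0, 0], -1],
  [[0, 0, 0], [0, 0, 0], -1],
  [[0, 0, 0], [0, 0, 0], -1],
  [[0, 0, 0], [0, 0, 0], -1],
  [[0, 0, 0], [0, 0, 0], -1],
  [[0, 0, 0], [0, 0, 0], -1],
  [[0, 0, 0], [0, 0, 0], -1],
  [[0, 0, 0], [0, 0, 0], -1],
  [[0, 0, 0], [0, 0, 8], -1],
  [[0, 0, 0], [0, 0, 16], -1],
  [[0, 0, 0], [0, 0, 20], -1],
  [[0, 0, 0], [0, 0, 20], -1],
])

```text
clock: 6.22
ee_pos: [0.482, -0.1112, 0.073]
ee_rot: [-0.001, 0.119, 0.993, 0.0]
wrist_force: [0.2, 0.0, 0.0]
gripper_width: 0.0917
gripper_force: 0.0
```

Run:
```python
from workcell import imaging
import cv2,numpy as np
b=imaging.get_image('side')[170:250,215:295,::-1]
cv2.imwrite('pics/c4.png',cv2.resize(b,(560,560),interpolation=cv2.INTER_CUBIC))
```

```text
(no output)
```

View pics/c4.png

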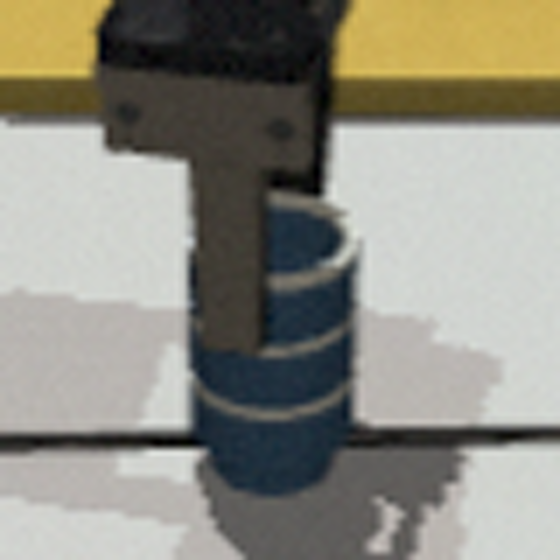

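The near finger's tip is at pixel row 220, so z is about 0.084–0.092, and the fingers straddle the top dish. Another 13 mm down brings the tips just above the middle dish's rim (68 mm).

Emit:
step_arm([
  [[0, 0, 0], [0, 0, 7], -1],
  [[0, 0, 0], [0, 0, 13], -1],
  [[0, 0, 0], [0, 0, 13], -1],
  [[0, 0, 0], [0, 0, 13], 0],
  [[0, 0, 0], [0, 0, 13], 0.2],
  [[0, 0, 0], [0, 0, 13], 0.3],
  [[0, 0, 0], [0, 0, 13], 0.4],
  [[0, 0, 0], [0, 0, 13], 0.5],
  [[0, 0, 0], [0, 0, 13], 0.5],
  [[0, 0, 0], [0, 0, 13], 0.5],
], squeeze=12)

```text
clock: 7.52
ee_pos: [0.4825, -0.1113, 0.0606]
ee_rot: [0.0, 0.119, 0.993, -0.0]
wrist_force: [0.5, 0.0, 2.1]
gripper_width: 0.0579
gripper_force: 12.0
```

The opening is 57.9 mm at 12 N, so the dish is held. I'll lift it slowly.

Emit:
step_arm([
  [[0, 0, 0], [0, 0, -4], 0.6],
  [[0, 0, 0], [0, 0, -8], 0.6],
  [[0, 0, 0], [0, 0, -14], 0.6],
  [[0, 0, 0], [0, 0, -20], 0.6],
  [[0, 0, 0], [0, 0, -26], 0.6],
  [[0, 0, 0], [0, 0, -26], 0.6],
], squeeze=15)

```text
clock: 8.28
ee_pos: [0.4828, -0.1114, 0.0871]
ee_rot: [0.001, 0.119, 0.993, -0.0]
wrist_force: [0.3, -0.3, -1.1]
gripper_width: 0.0577
gripper_force: 15.0
```

Run:
```python
from workcell import imaging
import cv2,numpy as np
b=imaging.get_image('side')[170:250,215:295,::-1]
cv2.imwrite('pics/c5.png',cv2.resize(b,(560,560),interpolation=cv2.INTER_CUBIC))
```

```text
(no output)
```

View pics/c5.png

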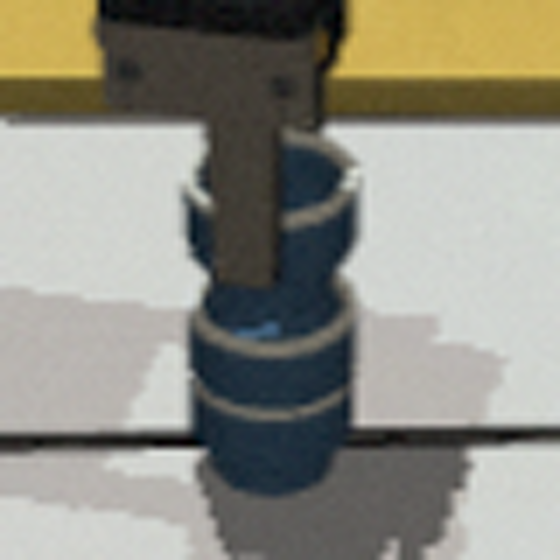

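Only the top dish rose; the middle dish is still seated. I'll keep lifting and then carry it to the board.

Emit:
step_arm([
  [[0, 0, 0], [0, 0, -8], 0.6],
  [[0, 0, 0], [0, 0, -20], 0.6],
  [[0, 0, 0], [0, 0, -35], 0.6],
  [[0, 0, 0], [0, 0, -50], 0.6],
  [[0, 0, 0], [0, 0, -60], 0.6],
  [[0, 0, 0], [0, 0, -64], 0.6],
  [[0, 0, 0], [0, 0, -64], 0.6],
])

```text
clock: 9.2
ee_pos: [0.4824, -0.1113, 0.1506]
ee_rot: [0.0, 0.119, 0.993, -0.0]
wrist_force: [-0.7, -0.6, -2.1]
gripper_width: 0.0579
gripper_force: 15.0
```

Emit:
step_arm([
  [[0, 0, 0], [2, 10, 0], 0.6],
  [[0, 0, 0], [5, 26, 0], 0.6],
  [[0, 0, 0], [10, 50, 0], 0.6],
  [[0, 0, 0], [15, 80, 0], 0.6],
  [[0, 0, 0], [21, 112, 0], 0.6],
  [[0, 0, 0], [27, 144, 0], 0.6],
  [[0, 0, 0], [34, 176, 0], 0.6],
  [[0, 0, 0], [40, 208, 0], 0.6],
  [[0, 0, 0], [46, 240, 0], 0.6],
  [[0, 0, 0], [52, 272, 0], 0.6],
  [[0, 0, 0], [58, 304, 0], 0.6],
  [[0, 0, 0], [63, 330, 0], 0.6],
])

```text
clock: 10.7
ee_pos: [0.4984, 0.2266, 0.1501]
ee_rot: [-0.0, 0.119, 0.993, -0.0]
wrist_force: [0.0, -0.3, -1.3]
gripper_width: 0.058
gripper_force: 15.0
```

Emit:
step_arm([
  [[0, 0, 0], [4, 20, 0], 0.6],
  [[0, 0, 0], [6, 32, 0], 0.6],
  [[0, 0, 0], [7, 38, 0], 0.6],
  [[0, 0, 0], [7, 39, 0], 0.6],
  [[0, 0, 0], [7, 39, 0], 0.6],
  [[0, 0, 0], [7, 39, 12], 0.6],
  [[0, 0, 0], [7, 39, 30], 0.6],
  [[0, 0, 0], [7, 39, 50], 0.6],
  [[0, 0, 0], [7, 39, 70], 0.6],
  [[0, 0, 0], [7, 39, 85], 0.6],
  [[0, 0, 0], [7, 39, 95], 0.6],
  [[0, 0, 0], [7, 39, 95], 0.6],
])

```text
clock: 12.2
ee_pos: [0.5012, 0.2636, 0.0546]
ee_rot: [-0.001, 0.119, 0.993, -0.0]
wrist_force: [-0.4, -0.0, -0.9]
gripper_width: 0.0575
gripper_force: 15.0
```

Emit:
step_arm([
  [[0, 0, 0], [0, 0, 6], 0.6],
  [[0, 0, 0], [0, 0, 12], 0.6],
  [[0, 0, 0], [0, 0, 18], 0.6],
  [[0, 0, 0], [0, 0, 22], 0.6],
  [[0, 0, 0], [0, 0, 24], 0.6],
  [[0, 0, 0], [0, 0, 24], 0.6],
  [[0, 0, 0], [0, 0, 24], 0.6],
])

```text
clock: 13.08
ee_pos: [0.5018, 0.2639, 0.0316]
ee_rot: [0.0, 0.119, 0.993, 0.0]
wrist_force: [-0.9, -0.0, -1.6]
gripper_width: 0.058
gripper_force: 15.0
```

Emit:
step_arm([
  [[0, 0, 0], [0, 0, 1], 0.6],
  [[0, 0, 0], [0, 0, 1], 0.6],
])

```text
clock: 13.32
ee_pos: [0.5016, 0.2639, 0.0305]
ee_rot: [0.0, 0.119, 0.993, 0.0]
wrist_force: [0.7, -0.0, -1.6]
gripper_width: 0.0577
gripper_force: 15.0
```

Emit:
step_arm([
  [[0, 0, 0], [0, 0, 1], 0.6],
  [[0, 0, 0], [0, 0, 1], 0.6],
])

```text
clock: 13.58
ee_pos: [0.5016, 0.2638, 0.0294]
ee_rot: [-0.0, 0.119, 0.993, -0.0]
wrist_force: [0.5, 0.1, -1.2]
gripper_width: 0.0578
gripper_force: 15.0
```

Emit:
step_arm([
  [[0, 0, 0], [0, 0, 1], 0.6],
  [[0, 0, 0], [0, 0, 1], 0.6],
])

```text
clock: 13.82
ee_pos: [0.5018, 0.2639, 0.0287]
ee_rot: [0.0, 0.119, 0.993, 0.0]
wrist_force: [-1.0, -0.8, 2.4]
gripper_width: 0.0579
gripper_force: 15.0
```

Emit:
step_arm([
  [[0, 0, 0], [0, 0, 0.5], 0.6],
  [[0, 0, 0], [0, 0, 0.5], 0.6],
])

```text
clock: 14.08
ee_pos: [0.5019, 0.2639, 0.0286]
ee_rot: [0.0, 0.119, 0.993, 0.0]
wrist_force: [-2.6, -0.7, 7.2]
gripper_width: 0.0578
gripper_force: 15.0
```

The wrist force has turned upward, so the dish is on the board. Next I'll open gently and retreat.

Emit:
step_arm([
  [[0, 0, 0], [0, 0, 0], 0.2],
  [[0, 0, 0], [0, 0, 0], 0],
  [[0, 0, 0], [0, 0, 0], -0.3],
  [[0, 0, 0], [0, 0, 0], -0.6],
  [[0, 0, 0], [0, 0, 0], -1],
  [[0, 0, 0], [0, 0, 0], -1],
  [[0, 0, 0], [0, 0, 0], -1],
  [[0, 0, 0], [0, 0, -10], -1],
  [[0, 0, 0], [0, 0, -30], -1],
  [[0, 0, 0], [0, 0, -60], -1],
  [[0, 0, 0], [0, 0, -100], -1],
  [[0, 0, 0], [0, 0, -140], -1],
])

```text
clock: 15.58
ee_pos: [0.5015, 0.2638, 0.1699]
ee_rot: [0.0, 0.119, 0.993, 0.0]
wrist_force: [0.1, 0.1, 0.2]
gripper_width: 0.0914
gripper_force: 0.0
```

Emit:
step_arm([
  [[0, 0, 0], [30, 30, -20], -1],
  [[0, 0, 0], [60, 70, -20], -1],
  [[0, 0, 0], [90, 110, -20], -1],
  [[0, 0, 0], [120, 150, -20], -1],
  [[0, 0, 0], [140, 190, -20], -1],
  [[0, 0, 0], [150, 210, -20], -1],
  [[0, 0, 0], [150, 210, -20], -1],
  [[0, 0, 0], [150, 210, -20], -1],
])

```text
clock: 16.58
ee_pos: [0.4059, 0.5021, 0.188]
ee_rot: [-0.0, 0.119, 0.993, -0.0]
wrist_force: [0.3, -0.4, 0.8]
gripper_width: 0.0919
gripper_force: 0.0
```

Run:
```python
from workcell import imaging
import cv2,numpy as np
a=imaging.get_image('top')[110:290,90:350,::-1];b=imaging.get_image('side')[110:330,150:370,::-1]
cv2.imwrite('pics/c6.png',np.hstack([cv2.resize(a,(433,300)),cv2.resize(b,(300,300))]))
```

```text
(no output)
```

View pics/c6.png

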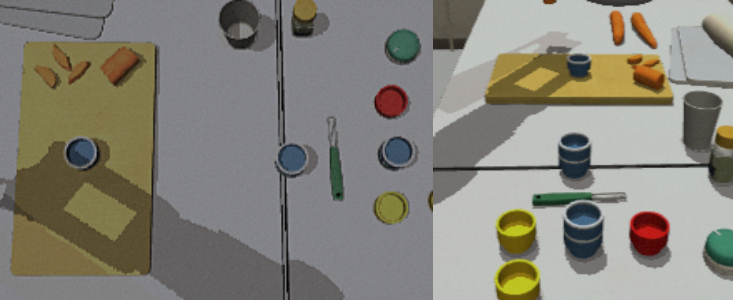

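The dish stands upright near the middle of the board, at about crop (82,153). Both piles of two stand where they were, at (292,158) and (397,152).

```bash
python3 -c "
from workcell import order; print(order.close_job())"
```

```text
the job is handed in; nothing more can be done
None
```

The top dish from the taller pile now stands upright near the middle of the board, the other dishes are still stacked in place, and the job is handed in; the first grip closed above the rim without touching the dish, and the second held.

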